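# Slide the mould under the hold-down spring

## Task

The flat aluminium casting mould lies on the spring-loaded bed of its cradle, too high to go under the keeper bar and the steel leaf spring behind it. With the closed fingertips press the mould down hard on the bare area behind its cross rib and, keeping it pressed, slide it under the bar and the spring until it is fully home against the end stop; then let go and move clear. Do not grasp or lift the mould, do not ram it against the bar, do not touch the leaf spring, and leave the three small pots where they are.

Things in the scene. Friction and masses are not known exactly. Their poses are not given: they have to be found in the camera images.
- cradle: Fixed cradle, 220 x 90 mm: dark base, two grey side rails (tops 34 mm above the desk, 59 mm apart). Origin on the desk surface, mid-width; the base reaches from x = -90 to +130 mm, the rails from -90 to +80. Its x axis points along the channel, the way the mould must slide (to leaf spring and end stop); y left, z up. It is nowhere higher than 50 mm.
- mould: Loose flat aluminium mould, 100 (along its x = the cradle's x) x 56 x 14 mm, 0.15 to 0.27 kg, slides easily in the channel with 1.5 mm play a side. Origin: centre of its underside, at the start 22 mm above the desk (top 36 mm). A cross rib 5 mm high, 50 mm wide stands on top from x = -7 to -1 mm: press behind it (x = -50 to -7) and push against it; the part ahead of it goes under the spring.
- press_pad (a point): Centre of the bare area behind the rib, on the mould's top face: 22 mm behind the rear face of the rib and 21 mm ahead of the mould's rear edge. Here to press down.
- nose (a point): Centre of the mould's front face, half-way up (7 mm below its top). The mould is home when this point reaches the plane of the stop.
- stop (a point): Centre of the end stop's face, at cradle x = +80 mm, 22 mm above the desk; axes like the cradle's. At the start the nose is 44 to 60 mm short of it.
- bar (a point): Lower front edge, at mid-width, of the fixed keeper bar across the channel (cradle x = +40 to +46 mm, z = 30 to 40 mm): 6 mm below the unpressed mould's top, which butts against it. Just behind it the 40 mm wide leaf spring ramps down to a round belly 24 mm above the desk at x = +65 mm, then rises to its clamp block at +104 mm. With the mould home, its rib's front is 11 mm short of the bar.
- bed (a joint): Sinking of the spring-loaded bed under the mould, m: 0 = up (start), 0.012 = on its hard stop. Its spring pushes 8 N at the top, 15.5 N at the bottom (the mould's weight helps you). Pressed 7 to 12 mm (best 9 to 11) the mould passes under the keeper bar. The bed sinks straight and does not tilt.
- leaf (a joint): Lift angle of the leaf spring, rad: 0 = at rest; it grows as the mould lifts the belly (about 3 N at first, then 1.5 N per mm; about 0.1 to 0.15 with the mould home and let go). Pushing the pressed mould under it takes 5 to 10 N along the channel.
- pot_white: Loose pot with a white lid, 41 mm across, 50 mm high, left of the cradle; origin at the centre of its underside. A bystander.
- pot_low: Loose small low lidded pot, 41 mm across, 30 mm high, right of the cradle near its front; origin at the centre of its underside. A bystander.
- pot_black: Loose pot with a black lid, 41 mm across, 46 mm high, right of the cradle near the spring; origin at the centre of its underside. A bystander.

How it is judged:
By the outcome, as a careful person would: the job done as asked, in the order asked, and still so for the second after the job is handed in, with the robot touching nothing.
It also fails if it takes over 38 s, if anything falls off the work surface, if the arm or the gripper's body presses on something with over 40 N, if the wrist force passes 120 N, or if a joint passes its speed limit or range.

## Robot

A 6-joint arm with a two-finger parallel gripper is mounted at the origin on a cart in front of the work surface, level with it; the furniture and walls round the work are solid. World frame = base frame: x ahead of the robot, y to its left, z up, the work surface at z = 0. Lengths are in m, angles in rad, forces in N, time in s.
With the tool pointing down it reaches from about 0.3 to 0.75 m from the base axis. Payload 8.5 kg.
Tool frame: the origin (TCP) lies midway between the tips of the shut fingers; the grasp point (between the pads) lies 19 mm behind it (grip_point_offset is the distance from the TCP to the grasp point, in m); z points along the fingers, y is the line along which they close (so a half turn about z gives the same grasp; the last joint's range is limited). The gripper opens to 85 mm and grips with 20 to 120 N. Pads are 22 mm wide; open, the fingers measure 114 mm over their backs; the gripper's body (76 mm by 85 mm) begins 54 mm behind the grasp point. The pads swing forward as they close: fully open they stand 13 mm farther back than shut.
Start: joints at [-1.351, 0.381, 1.297, -0, 1.464, -0.215], TCP at [0.232, -0.499, 0.231] pointing down, gripper open.
Joint ranges: [-3.11, 3.11], [-0.89, 2.33], [0.22, 2.48], [-1.42, 4.56], [0.17, 2.85], [-2.88, 2.88]. Speed limits (rad/s): [2.39, 2.39, 3.14, 3.14, 3.14, 3.14].

## Interface

Orientations are given as [roll, pitch, yaw] about the fixed x, y, z axes, in that order (R = Rz(yaw) Ry(pitch) Rx(roll)).
In Python, from workcell import * gives the robot as it stands. The module is installed in compiled form; this text tells all that it offers. Calls block until the motion is done:
- move_to(position, orientation): joint-space move of the TCP to a pose.
- servo_line(position, frame=None, feed=0.15, until_force=None): straight line of the TCP; frame=None keeps the orientation; feed is the mean speed in m/s. With until_force (N) it stops when the force on the tool has changed by that much, and returns True; else False.
- set_joints(angles): joint-space move.
- move_gripper(opening, effort=None): finger opening in m; effort is the grip in N (None keeps the last); returns when the fingers have stopped.
- hold(seconds).
- ik(position, orientation): joint angles nearest the present ones, or None.
- read_state(): the state.
- capture(name): name is "scene" or "top" or "wrist"; returns the picture (384x512x3 uint8, red, green, blue); there is no depth.
- camera_model(name): a dict with "K" (3x3 intrinsics, pixels), "extrinsics" (4x4, takes a point from camera to world coordinates); the wrist camera has in their place "hand_eye" (4x4, takes a point from camera to tool coordinates, whose origin is the TCP and whose axes are the flange's). Camera axes: x right, y down, z forward; pixel columns grow to the right and rows downward; lengths in m; the calibration is good to about 2 mm. A picture is of the moment at which its call begins: read the wrist's pose just before it. camera_model takes no time and is no camera call.
A pose or a line that the arm cannot do raises IKError and nothing moves.
- finish_job(): hands the job in; it is judged then, once.
The state is a dict: "time_s": time; "q": joint angles; "dq": joint speeds; "joint_efforts": joint torques, N m; "tool_pos": TCP position; "eef_rot": TCP orientation; "ft_force": force on the tool from outside, world axes, zero at the start; "wrist_torque": the same for the moment, N m; "finger_gap": finger opening in m; "grip_force": force on a finger pad.
Only numpy, scipy, OpenCV 4.12 (cv2) and the standard library are available. Lean on these libraries where they do the work, as an engineer would, in place of code of your own. Each camera call takes 0.05 s, during which the arm holds its last target. There are 200 camera calls.

## Working session

There is one attempt and no reset: what is moved stays moved. The work goes in short steps, each a Python script; the robot and the scene stay as the last script left them, time stands still between calls to the robot, and variables do not carry over. Pictures are saved under pics/ and viewed, at most 10 in all, crops included, and the job is handed in when it is done.

```bash
mkdir -p pics; python3 - <<'E'
from workcell import *
import cv2,numpy as np
for n in("scene","top"):
    im=capture(n); cv2.imwrite(f"pics/{n}0.png",im[:,:,::-1])
    m=camera_model(n); print(n,np.round(m["K"],1).tolist(),np.round(m["extrinsics"],4).tolist())
print(np.round(camera_model("wrist")["hand_eye"],4).tolist(),np.round(camera_model("wrist")["K"],1).tolist())
s=read_state();print(s)
a=cv2.imread("pics/top0.png");cv2.imwrite("pics/top0b.png",cv2.resize(a,(800,600),interpolation=cv2.INTER_CUBIC))
E
```

```text
scene [[353.9, 0.0, 250.4], [0.0, 353.9, 193.2], [0.0, 0.0, 1.0]] [[-0.5096, -0.6129, 0.6039, 0.016], [-0.8604, 0.3591, -0.3615, 0.5416], [0.0047, -0.7038, -0.7104, 0.6724], [0.0, 0.0, 0.0, 1.0]]
top [[439.2, 0.0, 255.8], [0.0, 439.2, 190.6], [0.0, 0.0, 1.0]] [[-0.002, -0.9933, 0.1159, 0.4202], [-0.9999, 0.0036, 0.0136, 0.2322], [-0.0139, -0.1159, -0.9932, 0.9106], [0.0, 0.0, 0.0, 1.0]]
[[0.0008, -0.9582, -0.2862, 0.0728], [1.0, 0.0005, 0.0011, 0.0004], [-0.0009, -0.2862, 0.9582, -0.1426], [0.0, 0.0, 0.0, 1.0]] [[342.0, 0.0, 256.1], [0.0, 342.0, 191.8], [0.0, 0.0, 1.0]]
{'time_s': 0.1, 'q': array([-1.35126560e+00,  3.81141599e-01,  1.29812595e+00,  3.80951795e-06,
        1.46358271e+00, -2.15244480e-01]), 'dq': array([ 0.00072053, -0.00238206, -0.0028662 ,  0.00019665,  0.00089409,
        0.00042406]), 'joint_efforts': array([ 3.31892828e-03, -4.49221909e+01, -2.31656474e+01, -1.81626292e-04,
        3.73336690e-03,  2.63348954e-05]), 'tool_pos': array([ 0.23163615, -0.49857664,  0.23078645]), 'eef_rot': array([-3.14036488e+00, -2.72305789e-04,  4.34774626e-01]), 'ft_force': array([-0.05027588,  0.77284101, -0.21173444]), 'wrist_torque': array([-0.0010171 ,  0.033817  , -0.02747299]), 'grip_force': 0.0, 'finger_gap': 0.08521246276840613}
```

View pics/top0b.png

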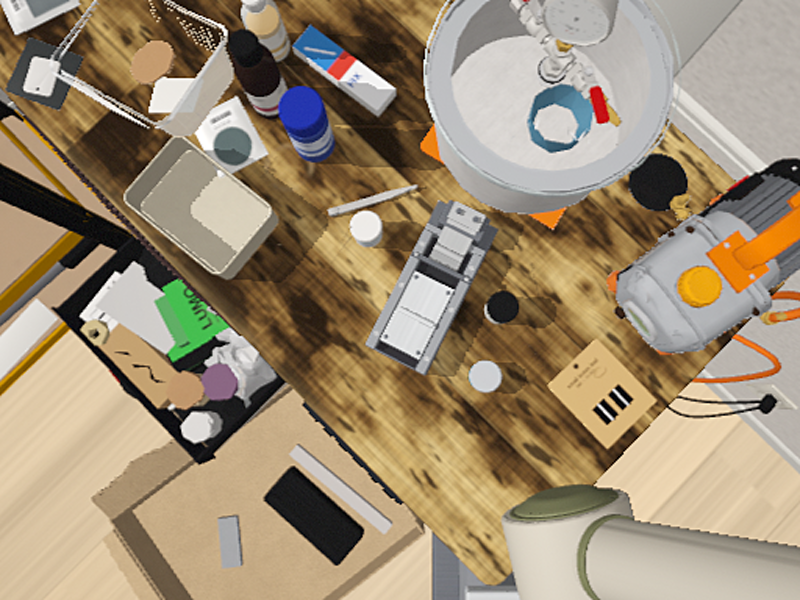

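View pics/scene0.png

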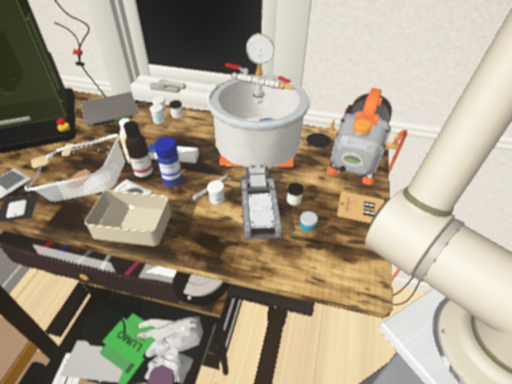

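The top view shows the mould as a light plate at about (418,315) in the 800x600 picture. The cradle axis runs from (395,357) up to (472,210). The white pot is at (366,228), the black at (502,306) and the low one at (485,376).

```bash
cat > h.py <<'E'
from workcell import *
import cv2,numpy as np
from scipy.spatial.transform import Rotation as R
def ray(px,T,K,z):
    T=np.asarray(T);d=T[:3,:3]@np.linalg.solve(K,[px[0],px[1],1]);return T[:3,3]+d*(z-T[2,3])/d[2]
def wristT(s):
    T=np.eye(4);T[:3,:3]=R.from_euler('xyz',s['eef_rot']).as_matrix();T[:3,3]=s['tool_pos']
    return T@camera_model('wrist')['hand_eye']
E
python3 - <<'E'
from h import *
m=camera_model('top')
f=lambda u,v,z:ray((u*.64,v*.64),m['extrinsics'],m['K'],z)
P=[f(*p) for p in[(395,358,.034),(472,208,.034),(418,315,.036),(441,318,.041),(366,228,.05),(502,306,.046),(485,376,.03),(440,170,.1)]]
print(np.round(P,3))
y=np.arctan2(*(P[1]-P[0])[1::-1]);print(y)
for c in(P[2],):
  for yy in(y,y+np.pi):
    for z in(.2,.026): print(z,yy,ik([c[0],c[1],z],[np.pi,0,yy]))
E
```

```text
[[0.445 0.25  0.034]
 [0.64  0.15  0.034]
 [0.5   0.221 0.036]
 [0.496 0.192 0.041]
 [0.611 0.287 0.05 ]
 [0.51  0.115 0.046]
 [0.422 0.136 0.03 ]
 [0.671 0.194 0.1  ]]
-0.4771664261328688
0.2 -0.4771664261328688 [ 1.99287087e-01  3.99421865e-01  1.36145003e+00 -4.44089210e-16
  1.38072076e+00  2.24724984e+00]
0.026 -0.4771664261328688 [ 1.99287087e-01  6.09394353e-01  1.57858248e+00 -4.44089210e-16
  9.53615825e-01  2.24724984e+00]
0.2 2.664426227456924 [ 0.19928709  0.39942187  1.36145003  0.          1.38072076 -0.89434281]
0.026 2.664426227456924 [ 0.19928709  0.60939435  1.57858248  0.          0.95361583 -0.89434281]
```

```bash
python3 - <<'E'
from h import *
s=read_state();p=s['tool_pos']
yaw=-.477+np.pi
servo_line([p[0],p[1],.42],feed=.3)
move_gripper(0.0,40)
move_to([.47,.2,.42],[np.pi,0,yaw])
move_to([.485,.225,.22],[np.pi,0,yaw])
s=read_state();im=capture('wrist');cv2.imwrite('pics/w0.png',im[:,:,::-1])
np.savez('w0.npz',T=wristT(s));print(s['time_s'],s['tool_pos'],s['eef_rot'],s['finger_gap'],s['ft_force'])
a=cv2.imread('pics/w0.png');cv2.imwrite('pics/w0b.png',cv2.resize(a,(800,600),interpolation=cv2.INTER_CUBIC))
E
```

```text
5.075 [0.48585587 0.22489393 0.22137467] [3.14009018e+00 1.91279721e-03 2.66418150e+00] -0.0001700702341440745 [ 0.12062234 -0.5587253   0.99977503]
```

View pics/w0b.png

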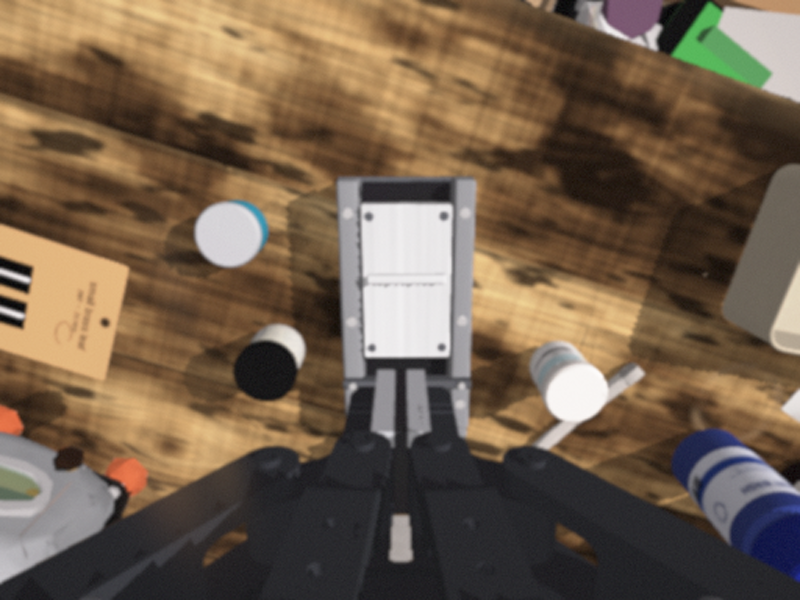

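The wrist view is aligned with the channel, and image down is cradle +x. Mould corners are about (361,203), (453,203), (450,358) and (364,358), the rib is at row ~280, the bar's front is at row ~380, and the shut fingers come in from below.

```bash
python3 - <<'E'
from h import *
T=np.load('w0.npz')['T'];K=camera_model('wrist')['K']
im=cv2.imread('pics/w0.png');g=cv2.cvtColor(im,cv2.COLOR_BGR2GRAY)
mk=((g>175)).astype(np.uint8);mk=cv2.morphologyEx(mk,cv2.MORPH_CLOSE,np.ones((5,5)))
for c in cv2.findContours(mk,0,2)[0]:
    r=cv2.minAreaRect(c)
    if 240<r[0][0]<280 and 150<r[0][1]<210 and cv2.contourArea(c)>1000:
        b=cv2.boxPoints(r);print(np.round(b,1).tolist())
        P=np.array([ray(q,T,K,.036) for q in b]);print(P.round(4).tolist(),P.mean(0),[np.linalg.norm(P[i]-P[i-1]).round(4) for i in range(4)])
        for i in range(2): d=P[i]-P[i-1];print(np.degrees(np.arctan2(d[1],d[0])))
f=lambda u,v,z:ray((u*.64,v*.64),T,K,z)
for n,p in dict(rearL=(475,178,.034),rearR=(337,178,.034),rib=(405,283,.041),barL=(471,380,.04),barR=(344,380,.04),fr=(370,358,.036)).items(): print(n,f(*p).round(4))
g1=g[170:190,255].tolist();print(g[165:260:1,262].tolist())
E
```

```text
rearL [0.462  0.2878 0.034 ]
rearR [0.4238 0.2139 0.034 ]
rib [0.4992 0.2212 0.041 ]
barL [0.5786 0.2296 0.04  ]
barR [0.54   0.1548 0.04  ]
fr [0.5355 0.1766 0.036 ]
[233, 234, 233, 233, 233, 235, 234, 234, 234, 227, 219, 225, 235, 237, 235, 226, 200, 190, 214, 230, 234, 235, 234, 234, 235, 234, 234, 234, 234, 234, 234, 234, 234, 234, 234, 234, 234, 235, 234, 236, 235, 234, 234, 235, 234, 235, 234, 234, 234, 233, 234, 234, 234, 234, 234, 234, 234, 234, 235, 234, 235, 235, 226, 172, 94, 48, 39, 39, 37, 42, 62, 101, 134, 148, 150, 148, 149, 149, 150, 147, 151, 147, 149, 149, 150, 150, 148, 149, 151, 150, 147, 147, 146, 145, 145]
```

```bash
python3 - <<'E'
from h import *
T=np.load('w0.npz')['T'];K=camera_model('wrist')['K']
g=cv2.cvtColor(cv2.imread('pics/w0.png'),cv2.COLOR_BGR2GRAY).astype(float)
yaw=-.473;O=np.array([.4429,.25085]);ax=np.array([np.cos(yaw),np.sin(yaw)]);n=np.array([-ax[1],ax[0]])
def e(lab,u,v,z):
    p=ray((u,v),T,K,z)[:2]-O;print(lab,u,v,'along %.4f lat %.4f'%(p@ax-.09,p@n))
edge=lambda a:int(np.argmax(np.abs(np.convolve(a,[1,1,0,-1,-1],'valid'))))+2
for c in(245,255,270): e('front',c,215+edge(g[215:236,c]),.036);e('rear',c,120+edge(g[120:138,c]),.036)
for r in(145,160,205,220): e('L',222+edge(g[r,222:242]),r,.036);e('R',280+edge(g[r,280:297]),r,.036)
for r in(140,200):
  print(r,g[r,210:240].astype(int).tolist(),g[r,280:310].astype(int).tolist())
e('ribrear',258,174.5,.041);e('ribfront',258,182,.041);e('barf',258,380*.64,.04)
print(g[100:140,255].astype(int).tolist())
E
```

```text
front 245 228 along 0.0250 lat -0.0154
rear 245 129 along -0.0762 lat -0.0141
front 255 229 along 0.0262 lat -0.0051
rear 255 129 along -0.0762 lat -0.0046
front 270 228 along 0.0251 lat 0.0104
rear 270 129 along -0.0762 lat 0.0096
L 231 145 along -0.0611 lat -0.0278
R 289 145 along -0.0609 lat 0.0280
L 232 160 along -0.0464 lat -0.0272
R 288 160 along -0.0462 lat 0.0274
L 233 205 along -0.0001 lat -0.0273
R 287 205 along 0.0001 lat 0.0274
L 233 220 along 0.0161 lat -0.0276
R 288 220 along 0.0163 lat 0.0288
140 [103, 99, 97, 91, 87, 87, 107, 135, 155, 162, 169, 175, 176, 170, 166, 164, 167, 165, 151, 128, 134, 181, 209, 192, 160, 132, 129, 147, 188, 223] [226, 204, 168, 144, 143, 163, 194, 217, 210, 166, 117, 115, 143, 158, 161, 167, 171, 172, 172, 171, 168, 170, 169, 152, 117, 91, 86, 86, 84, 83]
200 [25, 24, 24, 20, 26, 19, 19, 44, 83, 123, 147, 157, 160, 160, 161, 160, 166, 166, 165, 161, 140, 122, 153, 206, 230, 235, 235, 233, 231, 233] [233, 233, 232, 233, 231, 232, 229, 201, 144, 109, 125, 149, 160, 162, 162, 162, 165, 164, 163, 167, 170, 174, 173, 181, 187, 190, 193, 190, 189, 185]
ribrear 258 174.5 along -0.0330 lat -0.0019
ribfront 258 182 along -0.0255 lat -0.0019
barf 258 243.20000000000002 along 0.0403 lat -0.0020
[92, 99, 109, 123, 133, 138, 137, 128, 119, 116, 116, 116, 112, 108, 105, 99, 74, 50, 43, 38, 41, 42, 40, 40, 45, 39, 41, 44, 67, 120, 184, 228, 236, 238, 236, 237, 238, 237, 237, 237]
```

```bash
cat >> h.py <<'E'
yaw=-.473;O=np.array([.4429,.25085]);ax=np.array([np.cos(yaw),np.sin(yaw)]);n=np.array([-ax[1],ax[0]])
W=lambda a,z,lat=0.:[*(O+ax*(a+.09)+n*lat),z]
def rep(l):
    s=read_state();p=s['tool_pos'][:2]-O;f=s['ft_force']
    print(l,'t%.2f along %.4f lat %.4f z %.4f  F along %.1f lat %.1f z %.1f'%(s['time_s'],p@ax-.09,p@n,s['tool_pos'][2],f[:2]@ax,f[:2]@n,f[2]));return s
E
python3 - <<'E'
from h import *
move_to(W(-.0475,.07),[np.pi,0,yaw+np.pi]);hold(.2);rep('above')
print(servo_line(W(-.0475,.03),feed=.02,until_force=4));s=rep('touch')
s0=read_state();im=capture('wrist');cv2.imwrite('pics/w1.png',cv2.resize(im[:,:,::-1],(800,600)))
E
```

```text
above t5.97 along -0.0466 lat 0.0007 z 0.0718  F along -0.2 lat -0.5 z -0.3
True
touch t7.52 along -0.0475 lat 0.0000 z 0.0352  F along -0.4 lat -0.1 z 4.9
```

View pics/w1.png

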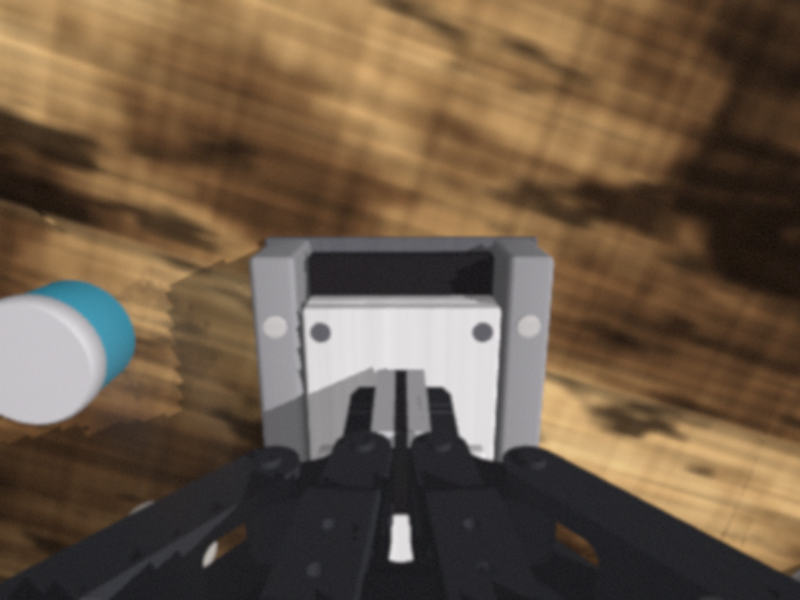

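The shut fingertips (tips at ~(400,375)) rest centred on the bare area, with the mould's rear edge at row 300. The touch height fits the 36 mm top, so I press and start the slide.

```bash
python3 - <<'E'
from h import *
z=.0252
servo_line(W(-.0475,z),feed=.02);hold(.3);s=rep('pressed')
if s['tool_pos'][2]<.0275 and s['ft_force'][2]>8:
    print(servo_line(W(-.028,z),feed=.03,until_force=14));rep('before bar') 
    im=capture('wrist');cv2.imwrite('pics/w2.png',cv2.resize(im[:,:,::-1],(800,600)))
E
```

```text
pressed t8.50 along -0.0475 lat 0.0001 z 0.0261  F along -1.7 lat -1.6 z 10.9
False
before bar t9.30 along -0.0276 lat 0.0005 z 0.0263  F along -2.2 lat 0.3 z 11.5
```

View pics/w2.png

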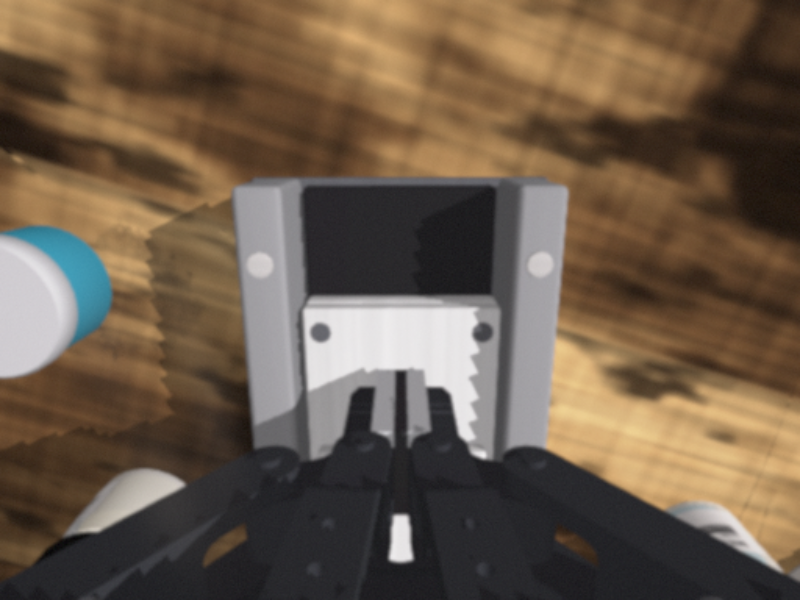

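The mould travelled with the fingers (rear edge still at row 300 relative to the tool) and passed under the bar with no resistance.

```bash
python3 - <<'E'
from h import *
z=.0242
servo_line(W(-.0275,z),feed=.02)
for a in(-.012,0.,.004):
    r=servo_line(W(a,z),feed=.02,until_force=20);rep(f'{a} {r}')
    if r: break
else:
    for a in np.arange(.006,.0181,.002):
        r=servo_line(W(a,z),feed=.012,until_force=20);s=rep(f'{a:.3f} {r}')
        if r or s['ft_force'][:2]@ax<-22: break
im=capture('wrist');cv2.imwrite('pics/w3.png',cv2.resize(im[:,:,::-1],(800,600)))
E
```

```text
-0.012 False t10.53 along -0.0118 lat 0.0005 z 0.0254  F along -2.1 lat -0.4 z 11.7
0.0 False t11.28 along -0.0005 lat 0.0001 z 0.0247  F along -3.4 lat -0.4 z 8.3
0.004 False t11.62 along 0.0037 lat 0.0002 z 0.0247  F along -2.2 lat -1.0 z 7.8
0.006 False t11.94 along 0.0055 lat 0.0001 z 0.0247  F along -3.3 lat -0.0 z 6.8
0.008 False t12.26 along 0.0075 lat 0.0001 z 0.0247  F along -3.5 lat -0.9 z 8.2
0.010 False t12.57 along 0.0095 lat 0.0001 z 0.0247  F along -3.5 lat -1.3 z 8.0
0.012 False t12.89 along 0.0115 lat 0.0001 z 0.0247  F along -2.8 lat 0.1 z 8.4
0.014 False t13.21 along 0.0125 lat 0.0001 z 0.0246  F along -7.4 lat 0.7 z 8.6
0.016 False t13.53 along 0.0127 lat 0.0001 z 0.0244  F along -15.3 lat 0.4 z 12.1
0.018 False t13.84 along 0.0129 lat -0.0000 z 0.0242  F along -21.6 lat 3.1 z 13.0
```

View pics/w3.png

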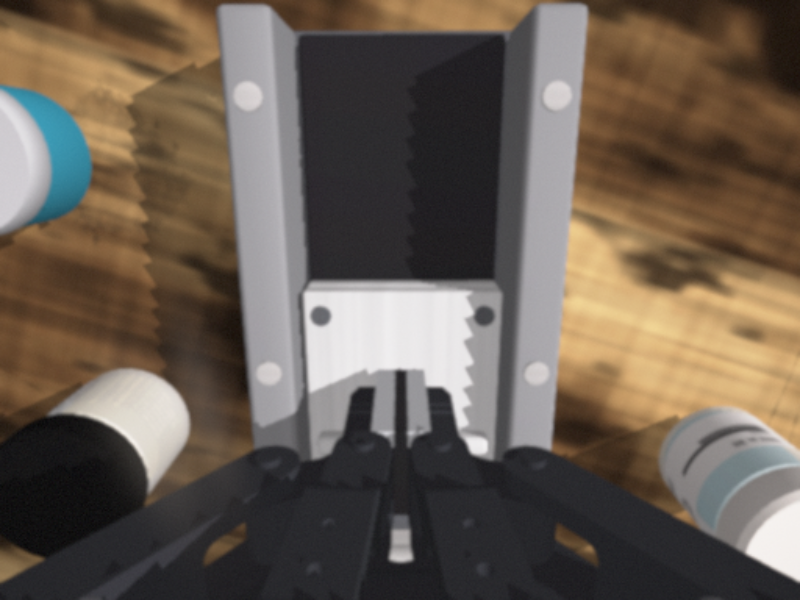

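The rear edge is now at row 285 relative to the tool, so the fingers slipped onto the rib. The hard stop came at 12.7 mm, against 12 mm expected for home. Next I ease the push, lift straight up and check.

```bash
python3 - <<'E'
from h import *
servo_line(W(.0145,.0245),feed=.01);rep('eased')
servo_line(W(.0145,.034),feed=.02);rep('lift')
servo_line(W(.0125,.07),feed=.08);rep('clear')
servo_line(W(-.03,.22),feed=.2);hold(.3);s=rep('up')
im=capture('wrist');T=wristT(s);K=camera_model('wrist')['K'];np.savez('w4.npz',T=T)
cv2.imwrite('pics/w4r.png',im[:,:,::-1]);cv2.imwrite('pics/w4.png',cv2.resize(im[:,:,::-1],(800,600)))
E
```

```text
eased t14.39 along 0.0126 lat 0.0000 z 0.0246  F along -8.1 lat 1.0 z 6.1
lift t15.02 along 0.0147 lat -0.0000 z 0.0340  F along 0.3 lat 0.5 z -0.1
clear t15.62 along 0.0124 lat -0.0001 z 0.0699  F along 0.2 lat 0.8 z 0.5
up t16.85 along -0.0299 lat -0.0001 z 0.2194  F along -0.9 lat 0.0 z -0.2
```

View pics/w4.png

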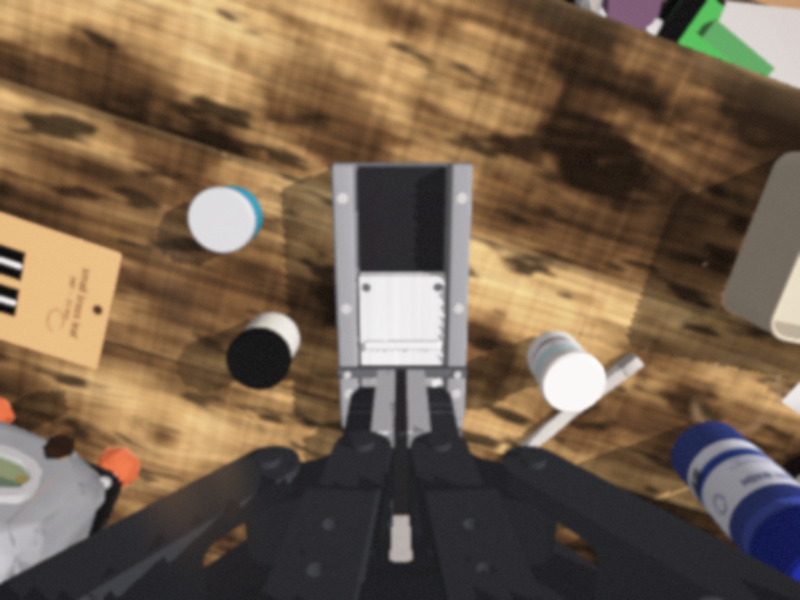

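```bash
python3 - <<'E'
from h import *
T=np.load('w4.npz')['T'];K=camera_model('wrist')['K']
g=cv2.cvtColor(cv2.imread('pics/w4r.png'),cv2.COLOR_BGR2GRAY).astype(float)
edge=lambda a:int(np.argmax(np.abs(np.convolve(a,[1,1,0,-1,-1],'valid'))))+2
A=lambda u,v,z:(ray((u,v),T,K,z)[:2]-O)@ax-.09
print([round(A(c,165+edge(g[165:185,c]),.030),4) for c in(240,255,270)],'rail rear',A(258,163*.64,.034),'bar',A(258,368*.64,.04),'rib rear',A(258,341*.64,.035))
print(g[165:242,255].astype(int).tolist())
E
```

```text
[np.float64(-0.0221), np.float64(-0.0231), np.float64(-0.0231)] rail rear -0.08962286283955052 bar 0.040003517037401765 rib rear 0.023086427786439684
[42, 45, 44, 47, 46, 42, 43, 50, 97, 156, 192, 210, 230, 239, 240, 239, 239, 239, 239, 239, 239, 240, 239, 239, 240, 240, 239, 240, 239, 240, 240, 240, 240, 240, 240, 240, 240, 240, 241, 241, 240, 240, 240, 241, 240, 241, 240, 241, 241, 241, 241, 236, 220, 214, 231, 240, 241, 234, 224, 225, 235, 240, 241, 241, 242, 241, 241, 234, 184, 114, 75, 58, 46, 40, 39, 38, 36]
```

The rib's rear face measures +23.1 mm, and 23 mm is expected at home. The pots have not moved.

```bash
python3 -c "
from workcell import *
print(finish_job())"
```

```text
the job is handed in; nothing more can be done
None
```

The mould was pressed down, slid under the bar and spring, and is home against the end stop (rib rear face at +23.1 mm, 23 mm expected); the arm is clear, the pots look unmoved in the last wrist picture, and the job was handed in at about 17 s.

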